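Zero a bench flour mill and set it four clicks coarse

ROBOT

A 6-joint arm with a two-finger parallel gripper is mounted at the origin on the work surface. World frame = base frame: x ahead of the robot, y to its left, z up, the work surface at z = 0. Lengths are in m, angles in rad, forces in N, time in s.
With the tool pointing down it reaches from about 0.35 to 0.775 m from the base axis. Payload 5.5 kg.
Tool frame: the origin (TCP) lies between the finger pads; the fingertips stand 19 mm ahead of it and the grasp point (between the pads) is the TCP; z points along the fingers, y is the direction in which the jaws open and shut (so a half turn about z gives the same grasp; the last joint's range is limited). The gripper opens to 85 mm and grips with 20 to 120 N. Pads are 22 mm wide; open, the fingers measure 114 mm over their backs; the gripper's body (76 mm by 85 mm) begins 54 mm behind the grasp point. The pads swing forward as they close: fully open they stand 13 mm farther back than shut.
Start: joints at [1.068, 0.313, 0.046, 1.304, 0, 1.431], TCP at [0.204, 0.538, 0.25] pointing down, gripper open.
Joint ranges: [-2.76, 2.76], [-0.86, 1.69], [-1.03, 1.26], [-2.2, 2.34], [-1.47, 1.5], [-3.14, 3.14]. Speed limits (rad/s): [2.57, 2.57, 3.14, 3.14, 3.14, 3.14].

INTERFACE

Orientations are given as a unit quaternion [w, x, y, z].
In Python, from workcell import get_state, cams, workorder gives the robot as it stands.
- The arm moves only by the tool play_rows, never from a script. Its argument "series" is text: rows parted by semicolons, each of 7 numbers parted by spaces: the opening in per cent of the stroke, from 0 (shut) to 100 (fully open), then the shift along the tool's x, y, z in cm, then the turn, a rotation vector about the tool's x, y, z in degrees. A call has 1 to 12 rows; each row shifts and turns the commanded pose from where the row before left it, along the tool's axes as they then stand; what a row does not reach is not made up. A row lasts 1/8 s, in which the tool goes at most 62.5 mm and 10.7 degrees, less where a joint would pass 70% of its speed; a pose out of reach is approached as far as the arm can. A call with a gripper value outside its range is refused whole. The fingers move at their own pace and stop on an object; "newtons" is the grip in N (left out, the last holds). Time passes only in rows, so rows that do not move let the fingers close. It gives the time, the measured TCP pose, the force and the opening at its end, in the units of the state.
- get_state(): the state, without advancing time (a new reading comes with each control period).
- cams.read_camera(name): name is "scene" or "top"; returns the picture (384x512x3 uint8, red, green, blue); there is no depth.
- cams.get_calibration(name): a dict with "fx", "fy", "cx", "cy" (pixels), "rvec" (rotation vector, rad) and "tvec" (3), from world to camera coordinates, as OpenCV has them. Camera axes: x right, y down, z forward; pixel columns grow to the right and rows downward; lengths in m; the calibration is good to about 2 mm. A picture is of the moment at which its call begins. get_calibration takes no time and is no camera call.
- workorder.hand_in(): hands the job in, once; it reports no verdict.
The state is a dict: "clock": time; "joint_pos": joint angles; "qvel": joint speeds; "tau": joint torques, N m; "tcp_pos": TCP position; "orientation": TCP orientation; "wrist_force": force on the tool from outside, world axes, zero at the start; "ft_torque": the same for the moment, N m; "finger_gap": finger opening in m.
Only numpy, scipy, OpenCV 4.12 (cv2) and the standard library are available. Lean on these libraries where they do the work, as an engineer would, in place of code of your own. Each camera call takes 0.05 s, during which the arm holds its last target.

TASK

Zero the flour mill and set it: turn its big round ribbed dial clockwise, seen from above, until it comes up against its stop, without forcing it, then turn it back anticlockwise exactly four clicks and let go of it. After that, swing the lock lever on the mill's deck all the way over to its far end so that the setting is locked. Leave the wing-shaped timer knob and everything else on the bench as they are.

Things in the scene. Friction and masses are not known exactly. Their poses are not given: they have to be found in the camera images.
- mill: Bench flour mill fixed to the table: beech box 300 (its x) by 280 (its y) mm, steel deck 150 mm above the table. Origin: centre of its underside. +x points to its back, where a round wooden hopper (66 mm rim radius, rim 222 mm above the table) stands at x = +78, y = 0 mm; the spout at the front faces -x. Deck points below are in this frame.
- dial_grip (a point): On the dial's axis, 46 mm above the deck (12 mm below the dial's top): the height to grip. The dial, at x = -60, y = -55 mm of the mill, is a round ribbed aluminium cylinder 56 mm across, from 28 to 58 mm above the deck. z up; this frame turns with the dial, x along the black line on its top. Clockwise from above (yaw falling) goes to the stop, anticlockwise (yaw growing) is coarser.
- dial_mark (a point): Outer end of the black line on the dial's top, 26 mm from the axis; turns with the dial. The dial has clicks 15 degrees (0.262 rad) apart, in which it rests by itself; the torque swings by up to 0.15 N m either way in passing each. The dial meets its rigid stop about 0.02 rad beyond a click position, click zero, and rests on click zero when let go there; four clicks back is 60 degrees (1.047 rad) from it.
- dial_foot (a point): On the dial's axis at deck height, fixed to the mill: centre of the round dark turret under the dial (98 mm across, 25 mm tall). The stop is hidden in it and differs each time: it must be felt. It lies 0.5 to 1.5 rad clockwise of where the dial stands at the start. Held firmly, torque on it builds by some 0.14 N m per 0.01 rad: 0.3 to 0.5 N m is ample, over 0.75 N m does damage.
- lock (a joint): Angle of the lock lever, rad: 0 to 0.15 (open) at the start, 1.2 at its far end (locked), clockwise seen from above. It moves stiffly (0.1 N m, about 2 N at the stub) and stays where it is left; rigid ends.
- lock_stub (a point): Top centre of the lock lever's upright black stub, 14 mm across, 32 mm tall, top 41 mm above the deck, at the end of a flat steel arm (55 mm from pivot axis to stub axis, 14 mm wide, top 15 mm above the deck). Open, the arm points from the pivot 150 degrees anticlockwise from the mill's +x; locked, about 81 degrees, so the stub moves to the mill's back and left (+x, +y).
- lock_pivot (a point): On the lock lever's vertical pivot axis, 16 mm above the deck at x = -20, y = +60 mm of the mill.
- timer_tip (a point): Top end of the timer knob's black bar (34 by 14 mm, top 44 mm above the deck), 17 mm from its axis, which stands at x = +35, y = -108 mm of the mill on a round base 60 mm across. The timer is to be left as it is.
- tin: Loose small steel tin on the mill's deck near x = +115, y = +108 mm, 42 mm across, 45 mm tall; origin at the centre of its underside.
- bottle: Loose white bottle, 66 mm across, 190 mm tall; origin at the centre of its underside.
- jar_a: Loose amber jar, 68 mm across, 75 mm tall; origin at the centre of its underside.
- jar_b: Loose amber jar like the other one; origin at the centre of its underside.
- cup: Loose lidded paper cup, 86 mm across at the lid, 114 mm tall; origin at the centre of its underside.
- tumbler: Loose drinking glass, 72 mm across, 100 mm tall; origin at the centre of its underside.

How it is judged:
By the outcome, as a careful person would: the job done as asked, in the order asked, and still so for the second after the job is handed in, with the robot touching nothing.
It also fails if it takes over 72 s, if anything falls off the work surface, if the arm or the gripper's body presses on something with over 40 N, if the wrist force passes 120 N, or if a joint passes its speed limit or range.

## Working session

There is one attempt and no reset: what is moved stays moved. The work goes in short steps, Python scripts to look and compute and a tool call to move; the robot and the scene stay as the last step left them, time stands still between calls to the robot, and variables do not carry over. Pictures are saved under pics/ and viewed, and the job is handed in when it is done.

Besides the shell and the picture viewer there is one more tool, called as a command line: name --argument value ..., lists and objects as JSON in quotes. play_rows: Moves the arm, as the interface text tells. Its arguments: {"type":"object","properties":{"series":{"type":"string"},"newtons":{"type":"number"}},"required":["series"]}

```bash
mkdir -p pics; ls; python3 - <<'E'
from workcell import get_state,cams
import cv2
for n in("scene","top"):
    im=cams.read_camera(n); cv2.imwrite(f"pics/{n}0.png",im[:,:,::-1]); print(n,cams.get_calibration(n))
print(get_state())
E
```

```text
pics
scene {'fx': 435.897328329464, 'fy': 435.897328329464, 'cx': 254.62252290396287, 'cy': 185.6060368588108, 'rvec': array([ 1.94437475,  1.7528746 , -0.5472377 ]), 'tvec': array([-0.03815158, -0.38000178,  1.57405977])}
top {'fx': 474.5530705059704, 'fy': 474.5530705059704, 'cx': 256.1856607396745, 'cy': 183.93370333226034, 'rvec': array([ 2.17822132, -2.14655789,  0.17485597]), 'tvec': array([-0.03857727,  0.57007507,  1.47388967])}
{'clock': 0.1, 'joint_pos': array([ 1.06838993e+00,  3.13964019e-01,  4.51399376e-02,  1.30355875e+00,
       -1.27255140e-05,  1.43119900e+00]), 'qvel': array([ 0.0012822 , -0.00293747,  0.00204784, -0.00067975, -0.00020683,
        0.00183902]), 'tau': array([ 1.50962223e-03, -4.81725740e+01,  2.99243367e+01,  1.27167546e-02,
       -1.79645208e-04, -1.35116503e-05]), 'tcp_pos': array([0.2038925 , 0.53722505, 0.24949532]), 'orientation': array([-2.44247472e-04,  1.80411174e-01,  9.83590961e-01, -7.54741294e-04]), 'wrist_force': array([-0.4725889 ,  0.38461792, -0.57489866]), 'ft_torque': array([-0.00064344, -0.08655362,  0.00436669]), 'finger_gap': 0.08540608936029123}
```

View pics/scene0.png

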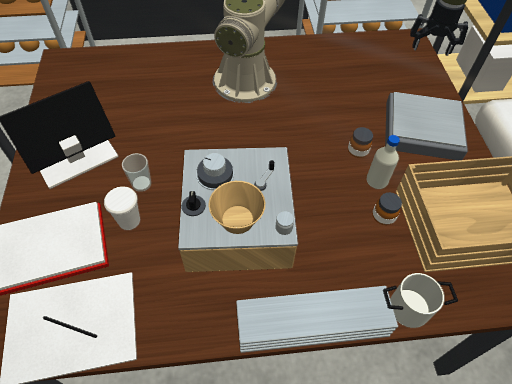

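View pics/top0.png

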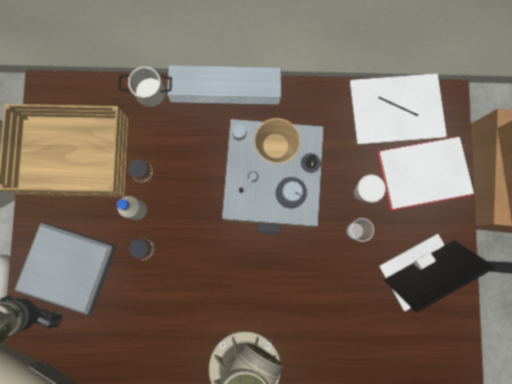

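The scene view shows the mill at about (238,205), with the dial at (214,165), the lever stub at (271,163) and the timer at (193,203). In the top view the dial is at (291,192), the stub at (241,189) and the deck spans about (222..323, 120..226). Next I'll zoom in and measure.

```bash
cat > h.py <<'E'
import numpy as np,cv2
from workcell import get_state,cams
from scipy.spatial.transform import Rotation as R
def cal(n):
    c=cams.get_calibration(n);K=np.array([[c['fx'],0,c['cx']],[0,c['fy'],c['cy']],[0,0,1]]);return K,cv2.Rodrigues(c['rvec'])[0],np.array(c['tvec'])
def ray(n,uv,z):
    K,Rm,t=cal(n);d=Rm.T@np.linalg.inv(K)@np.array([*uv,1.]);o=-Rm.T@t;s=(z-o[2])/d[2];return o+s*d
def proj(n,P):
    K,Rm,t=cal(n);p=(Rm@np.atleast_2d(P).T).T+t;p=(K@p.T).T;return p[:,:2]/p[:,2:]
E
python3 - <<'E'
from h import *
a=cv2.imread('pics/top0.png');b=cv2.imread('pics/scene0.png')
cv2.imwrite('pics/tz0.png',cv2.resize(a[110:240,210:335],None,fx=4.6,fy=4.6,interpolation=cv2.INTER_CUBIC))
cv2.imwrite('pics/sz0.png',cv2.resize(b[140:280,170:310],None,fx=4.2,fy=4.2,interpolation=cv2.INTER_CUBIC))
hsv=cv2.cvtColor(a,cv2.COLOR_BGR2HSV)
print(a[215,240],a[130,310],a[192,291],a[230,290],hsv[215,240])
E
```

```text
[174 170 161] [173 169 162] [194 186 175] [51 65 91] [ 99  19 174]
```

View pics/tz0.png

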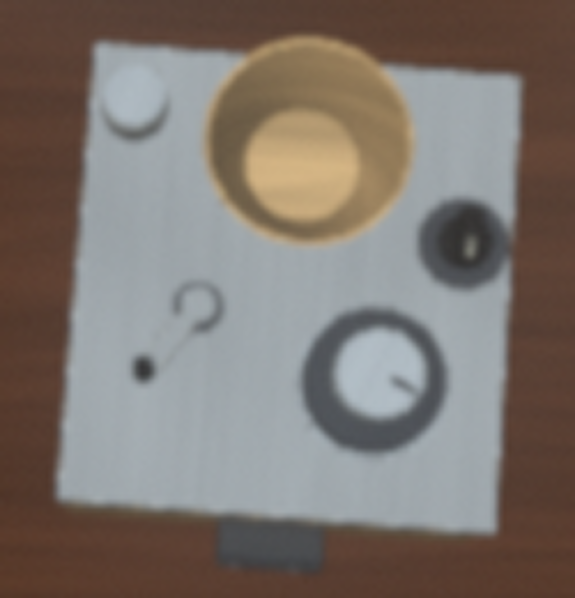

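View pics/sz0.png

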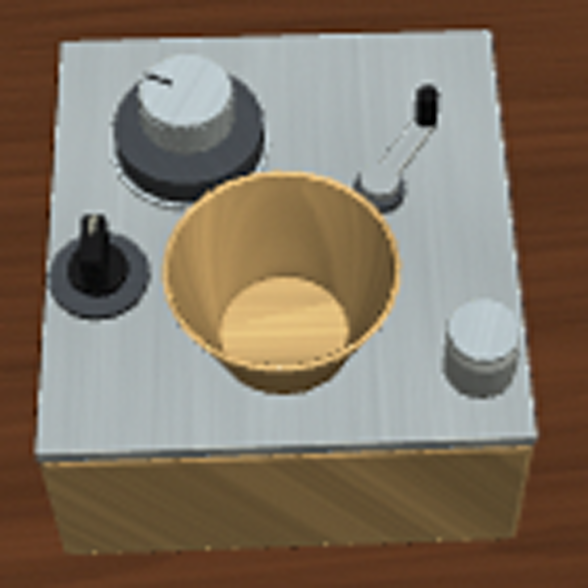

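```bash
cat > m.py <<'E'
from h import *
def tz(u,v): return ((u+.5)/4.6-.5+210,(v+.5)/4.6-.5+110)
def sz(u,v): return ((u+.5)/4.2-.5+170,(v+.5)/4.2-.5+140)
E
python3 - <<'E'
from m import *
loc=np.array([[.15,.14],[.15,-.14],[-.15,-.14],[-.15,.14]])
def fit(W):
    c=W.mean(0);a=np.arctan2(*(sum(l[0]*w[1]-l[1]*w[0] for l,w in zip(loc,W-c)),sum(l@w for l,w in zip(loc,W-c))));
    M=np.array([[np.cos(a),-np.sin(a)],[np.sin(a),np.cos(a)]]);return c,a,W-c-loc@M.T
W=np.array([ray('top',tz(*p),.15)[:2] for p in[(95,42),(521,75),(497,534),(58,500)]])
c,a,r=fit(W);print(c,np.degrees(a),r)
W=np.array([ray('scene',sz(*p),.15)[:2] for p in[(536,438),(38,455),(60,42),(491,31)]])
c2,a2,r=fit(W);print(c2,np.degrees(a2),r)
c=(c+c2)/2;a=(a+a2)/2
M=np.array([[np.cos(a),-np.sin(a)],[np.sin(a),np.cos(a)]])
w=lambda x,y:c+M@[x,y]
print('mill',c,a,'dial pred',w(-.06,-.055),'pivot',w(-.02,.06),'timer',w(.035,-.108),'hop',w(.078,0))
print('dial top meas',ray('top',tz(380,373),.208),ray('scene',sz(187,91),.208))
m1=ray('top',tz(416,394),.208);m2=ray('scene',sz(146,76),.208);print('mark',m1,m2)
d=w(-.06,-.055)
for m in(m1,m2):print(np.linalg.norm(m[:2]-d),np.degrees(np.arctan2(*(m[:2]-d)[::-1])))
print('stub',ray('top',tz(143,366),.191),ray('scene',sz(428,89),.191))
p=w(-.02,.06)
for s in(ray('top',tz(143,366),.191),ray('scene',sz(428,89),.191)):
  e=s[:2]-p;print(np.linalg.norm(e),np.degrees(np.arctan2(e[1],e[0])-a))
for t in(0,.1,1.2): q=np.radians(150)+a-t;print('stub',t,p+.055*np.array([np.cos(q),np.sin(q)]))
s=get_state();print(R.from_quat(s['orientation'][[1,2,3,0]]).as_matrix())
E
```

```text
[ 0.59363627 -0.07804659] -3.3954128870058606 [[ 0.00019636  0.00012722]
 [ 0.00016088  0.00033575]
 [-0.00067231 -0.0002125 ]
 [ 0.00031507 -0.00025047]]
[ 0.59369874 -0.07353033] -3.5181452114127896 [[-0.00069389 -0.0014311 ]
 [-0.00080491  0.00185885]
 [ 0.00054179 -0.00029005]
 [ 0.00095701 -0.00013769]]
mill [ 0.59366751 -0.07578846] -0.06033217592266181 dial pred [ 0.53046041 -0.12707066] pivot [ 0.57732163 -0.01469171] timer [ 0.6220919  -0.18570231] hop [ 0.67152559 -0.08049152]
dial top meas [ 0.52978839 -0.12835387  0.208     ] [ 0.5313174  -0.12374762  0.208     ]
mark [ 0.51714    -0.15056494  0.208     ] [ 0.51746324 -0.14751084  0.208     ]
0.027007681926520356 -119.55167827036978
0.024222462419889387 -122.45081305519473
stub [0.53390867 0.0175794  0.191     ] [0.53021136 0.0218306  0.191     ]
0.054093533183872444 146.8314352192827
0.05960920102205911 145.67208610334765
stub 0 [0.53143502 0.01563021]
stub 0.1 [0.53469141 0.02005975]
stub 1.2 [0.58895548 0.03906378]
[[-9.34903498e-01  3.54901231e-01 -7.52806737e-04]
 [ 3.54901968e-01  9.34902478e-01 -1.39658348e-03]
 [ 2.08151687e-04 -1.57284338e-03 -9.99998741e-01]]
```

play_rows --series "100 -4.5 -4.2 0 0 0 0;100 -4.5 -4.2 0 0 0 0;100 -4.5 -4.2 0 0 0 0;100 -4.5 -4.2 0 0 0 0;100 -4.5 -4.2 0 0 0 0;100 -4.5 -4.2 0 0 0 0;100 -4.5 -4.2 0 0 0 0;100 -4.5 -4.2 0 0 0 0;100 -4.5 -4.2 0 0 0 0;100 -4.5 -4.2 0 0 0 0;100 -4.5 -4.2 0 0 0 0;100 -4.5 -4.2 0 0 0 0" --newtons 25

```text
clock: 1.6
tcp_pos: [0.5305, -0.1272, 0.2499]
orientation: [-0.0, 0.181, 0.984, 0.0]
wrist_force: [0.7, 1.5, -0.3]
finger_gap: 0.0851
```

```bash
cat > st.py <<'E'
from h import *
s=get_state();m=R.from_quat(s['orientation'][[1,2,3,0]]).as_matrix()
f=m.T@s['wrist_force'];np.set_printoptions(precision=4,suppress=True)
print(s['clock'],s['tcp_pos'],'yaw',np.arctan2(m[1,0],m[0,0]),'f_tool',f,'tau',s['ft_torque'],'gap',s['finger_gap'],'j',s['joint_pos'])
d=np.array([.5305,-.1265,.197]);print('to dial, tool',100*m.T@(d-s['tcp_pos']), 'z axis',m[:,2])
E
python3 st.py
```

```text
1.6 [ 0.5305 -0.1272  0.2499] yaw 2.778410593504595 f_tool [-0.1654  1.6547  0.3277] tau [ 0.0257 -0.0477  0.0415] gap 0.08513538440731246 j [-0.3827  0.2562 -0.0322  1.2829  0.0004 -0.0195]
to dial, tool [0.0179 0.0647 5.2943] z axis [-0.0003  0.0005 -1.    ]
```

play_rows --series "100 0 0.05 1.7 0 0 0;100 0 0 1.7 0 0 0;100 0 0 1.3 0 0 0;100 0 0 0.5 0 0 0;100 0 0 0 0 0 0"

```text
clock: 2.22
tcp_pos: [0.5301, -0.1244, 0.1982]
orientation: [-0.0, 0.18, 0.984, 0.0]
wrist_force: [0.5, -0.1, 0.2]
finger_gap: 0.0852
```

```bash
python3 st.py; python3 - <<'E'
from h import *
for n in("scene","top"):
    im=cams.read_camera(n)[:,:,::-1]
    cv2.imwrite(f"pics/{n}1.png",cv2.resize(im[110:240,150:330],None,fx=4,fy=4,interpolation=cv2.INTER_CUBIC))
E
```

```text
2.225 [ 0.5301 -0.1244  0.1982] yaw 2.779255203056166 f_tool [-0.5267  0.076  -0.2004] tau [ 0.022   0.0269 -0.0052] gap 0.0852308572424488 j [-0.3781  0.2755 -0.1345  1.1611  0.0001 -0.0157]
to dial, tool [-0.1067 -0.18    0.1229] z axis [-0.0002  0.0002 -1.    ]
```

View pics/scene1.png

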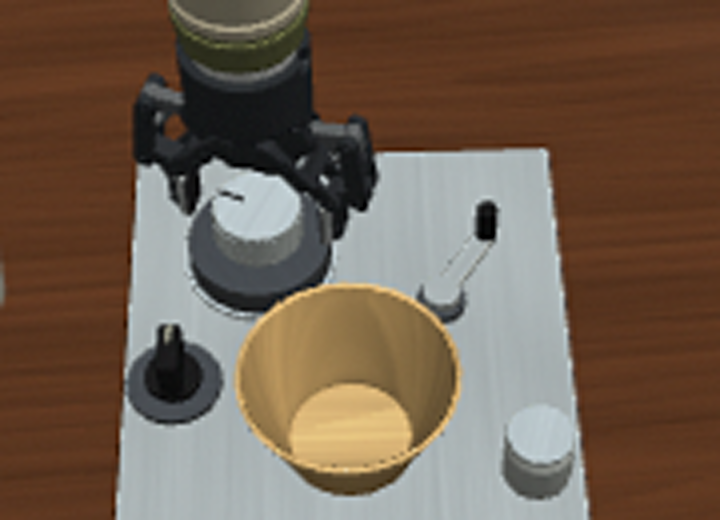

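View pics/top1.png

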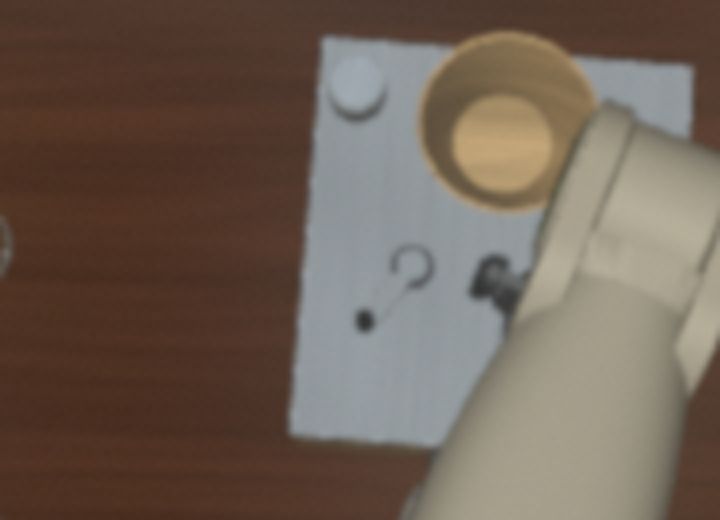

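The scene view shows the fingers straddling the dial (dial top at about (257,205) in the crop, fingers at 185 and 340). I'll correct by 2 mm and then close in stages.

play_rows --series "90 -0.1 -0.2 0.1 0 0 0;80 0 0 0 0 0 0;72 0 0 0 0 0 0;69 0 0 0 0 0 0;69 0 0 0 0 0 0" --newtons 20

```text
clock: 2.95
tcp_pos: [0.5305, -0.127, 0.1973]
orientation: [-0.0, 0.18, 0.984, 0.0]
wrist_force: [0.2, 0.0, -0.4]
finger_gap: 0.0591
```

```bash
python3 st.py
```

```text
2.95 [ 0.5305 -0.127   0.1973] yaw 2.7787588570856863 f_tool [-0.1598  0.0869  0.3529] tau [-0.0233 -0.0204  0.0149] gap 0.05911909650245594 j [-0.3822  0.2774 -0.1342  1.1592  0.0001 -0.0194]
to dial, tool [0.0134 0.0477 0.0289] z axis [ 0.      0.0001 -1.    ]
```

play_rows --series "64 0 0 0 0 0 0;60 0 0 0 0 0 0;55 0 0 0 0 0 0;55 0 0 0 0 0 0" --newtons 35

```text
clock: 3.45
tcp_pos: [0.5306, -0.1268, 0.1976]
orientation: [0.0, 0.18, 0.984, 0.0]
wrist_force: [-0.2, 3.4, 4.6]
finger_gap: 0.0549
```

```bash
python3 st.py
```

```text
3.45 [ 0.5306 -0.1268  0.1976] yaw 2.778890728413914 f_tool [ 1.4381  3.1318 -4.6233] tau [ 0.6394  0.0486 -0.1374] gap 0.05485089194326304 j [-0.382   0.2771 -0.1339  1.1594  0.0007 -0.0193]
to dial, tool [0.0214 0.0196 0.0561] z axis [ 0.0006  0.0005 -1.    ]
```

play_rows --series "55 0 0 0 0 0 3;55 0 0 0 0 0 3;55 0 0 0 0 0 3;55 0 0 0 0 0 3;55 0 0 0 0 0 0"

```text
clock: 4.08
tcp_pos: [0.5306, -0.1269, 0.1976]
orientation: [0.0, 0.282, 0.959, 0.0]
wrist_force: [-0.8, 3.1, 5.1]
finger_gap: 0.0547
```

```bash
python3 st.py
```

```text
4.075 [ 0.5306 -0.1269  0.1976] yaw 2.5699924842235964 f_tool [ 2.36    2.1356 -5.1043] tau [ 0.604   0.1725 -0.1334] gap 0.05472355591928214 j [-0.3821  0.2771 -0.1339  1.1594  0.0004  0.1895]
to dial, tool [0.0248 0.0275 0.0583] z axis [ 0.0005  0.0002 -1.    ]
```

play_rows --series "55 0 0 0 0 0 3;55 0 0 0 0 0 3;55 0 0 0 0 0 3;55 0 0 0 0 0 3;55 0 0 0 0 0 1;55 0 0 0 0 0 0"

```text
clock: 4.82
tcp_pos: [0.5305, -0.127, 0.1976]
orientation: [0.0, 0.388, 0.921, 0.0]
wrist_force: [-1.9, 2.8, 4.9]
finger_gap: 0.0549
```

```bash
python3 st.py; python3 - <<'E'
from h import *
im=cams.read_camera("scene")[:,:,::-1]
cv2.imwrite(f"pics/scene2.png",cv2.resize(im[130:200,170:260],None,fx=7,fy=7,interpolation=cv2.INTER_CUBIC))
E
```

```text
4.825 [ 0.5305 -0.127   0.1976] yaw 2.3436188005394527 f_tool [ 3.3371  0.651  -4.868 ] tau [ 0.5668  0.1521 -0.0586] gap 0.05487561070230826 j [-0.3822  0.2771 -0.1339  1.1595  0.0001  0.4158]
to dial, tool [0.0311 0.0337 0.0584] z axis [ 0.0003 -0.     -1.    ]
```

View pics/scene2.png

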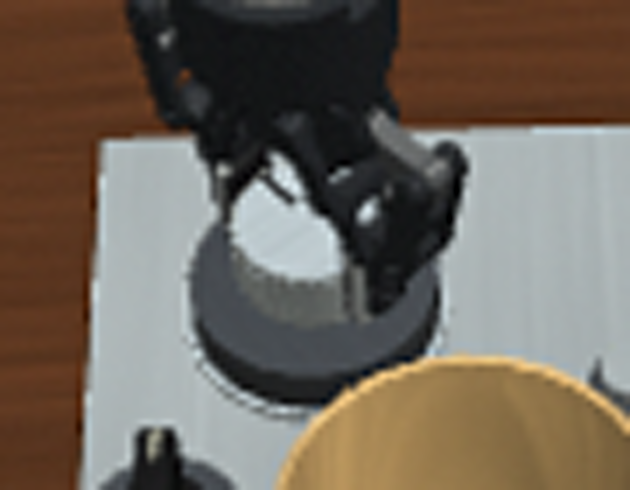

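play_rows --series "55 0 0 0 0 0 2.5;55 0 0 0 0 0 2.5;55 0 0 0 0 0 0"

```text
clock: 5.25
tcp_pos: [0.5304, -0.127, 0.1976]
orientation: [0.0, 0.429, 0.904, 0.0]
wrist_force: [-1.8, 2.9, 6.1]
finger_gap: 0.0548
```

```bash
python3 st.py
```

```text
5.25 [ 0.5304 -0.127   0.1976] yaw 2.25577502273559 f_tool [ 3.394   0.4623 -6.0749] tau [ 0.5488  0.2187 -0.1066] gap 0.054769607358225336 j [-0.3822  0.2771 -0.134   1.1596  0.      0.5036]
to dial, tool [0.0334 0.0388 0.0572] z axis [ 0.0002 -0.     -1.    ]
```

play_rows --series "55 0 0 0 0 0 1.5;55 0 0 0 0 0 0"

```text
clock: 5.5
tcp_pos: [0.5304, -0.127, 0.1976]
orientation: [0.0, 0.44, 0.898, 0.0]
wrist_force: [-1.4, 2.0, 5.4]
finger_gap: 0.0549
```

```bash
python3 st.py
```

```text
5.5 [ 0.5304 -0.127   0.1976] yaw 2.229743347773738 f_tool [ 2.5018  0.1099 -5.3534] tau [ 0.4778  0.1522 -0.1941] gap 0.054882929276836814 j [-0.3822  0.277  -0.134   1.1596  0.      0.5296]
to dial, tool [0.0351 0.037  0.0586] z axis [ 0.0002 -0.     -1.    ]
```

play_rows --series "55 0 0 0 0 0 1;55 0 0 0 0 0 0"

```text
clock: 5.75
tcp_pos: [0.5304, -0.127, 0.1976]
orientation: [0.0, 0.448, 0.894, -0.0]
wrist_force: [-1.3, 2.8, 5.8]
finger_gap: 0.0549
```

```bash
python3 st.py
```

```text
5.75 [ 0.5304 -0.127   0.1976] yaw 2.2128539124092796 f_tool [ 3.069   0.6241 -5.8003] tau [ 0.4826  0.1961 -0.0036] gap 0.05485109692544333 j [-0.3822  0.2771 -0.134   1.1596 -0.0001  0.5465]
to dial, tool [0.0352 0.0375 0.0575] z axis [ 0.0001 -0.0001 -1.    ]
```

play_rows --series "55 0 0 0 0 0 0;55 0 0 0 0 0 0"

```text
clock: 6.0
tcp_pos: [0.5304, -0.127, 0.1976]
orientation: [0.0, 0.448, 0.894, 0.0]
wrist_force: [-1.7, 2.2, 5.5]
finger_gap: 0.055
```

```bash
python3 st.py
```

```text
6.0 [ 0.5304 -0.127   0.1976] yaw 2.2129261744875963 f_tool [ 2.7653 -0.0911 -5.4615] tau [ 0.5468  0.1946 -0.0217] gap 0.05498741017307136 j [-0.3822  0.277  -0.134   1.1596  0.      0.5465]
to dial, tool [0.0327 0.0348 0.0577] z axis [ 0.0002 -0.     -1.    ]
```

play_rows --series "55 0 0 0 0 0 0.8;55 0 0 0 0 0 0"

```text
clock: 6.25
tcp_pos: [0.5304, -0.127, 0.1976]
orientation: [0.0, 0.454, 0.891, -0.0]
wrist_force: [-2.0, 2.5, 5.9]
finger_gap: 0.0549
```

```bash
python3 st.py
```

```text
6.25 [ 0.5304 -0.127   0.1976] yaw 2.199055044698103 f_tool [ 3.1842 -0.111  -5.9449] tau [0.5406 0.1432 0.094 ] gap 0.0549169226604361 j [-0.3822  0.277  -0.134   1.1596 -0.0001  0.5604]
to dial, tool [0.032  0.0373 0.0581] z axis [ 0.0001 -0.0001 -1.    ]
```

play_rows --series "55 0 0 0 0 0 0.8;55 0 0 0 0 0 0"

```text
clock: 6.5
tcp_pos: [0.5304, -0.127, 0.1976]
orientation: [0.0, 0.46, 0.888, -0.0]
wrist_force: [-0.9, 1.5, 6.4]
finger_gap: 0.0553
```

```bash
python3 st.py
```

```text
6.5 [ 0.5304 -0.127   0.1976] yaw 2.185544802503701 f_tool [ 1.7416  0.1243 -6.4049] tau [0.4456 0.2045 0.2807] gap 0.055274809442031045 j [-0.3821  0.2771 -0.134   1.1596 -0.0002  0.5739]
to dial, tool [0.0355 0.0379 0.0566] z axis [ 0.0001 -0.0002 -1.    ]
```

play_rows --series "55 0 0 0 0 0 0.4;55 0 0 0 0 0 0"

```text
clock: 6.75
tcp_pos: [0.5304, -0.1271, 0.1976]
orientation: [0.0, 0.463, 0.886, -0.0]
wrist_force: [-1.1, 1.5, 5.7]
finger_gap: 0.0551
```

```bash
python3 st.py
```

```text
6.75 [ 0.5304 -0.1271  0.1976] yaw 2.178824915532694 f_tool [ 1.8264 -0.0851 -5.7309] tau [0.4061 0.2352 0.4303] gap 0.05507493476247677 j [-0.3822  0.2771 -0.134   1.1595 -0.0003  0.5806]
to dial, tool [0.0428 0.0379 0.0572] z axis [ 0.0002 -0.0004 -1.    ]
```

The torque rises steeply and linearly, at about 14–22 N m/rad up to 0.43 N m, so this is the stop. Next I'll turn back 63° (60° plus about 1.1° of overtravel past the click and about 1.7° of wind-up).

play_rows --series "55 0 0 0 0 0 -3;55 0 0 0 0 0 -6;55 0 0 0 0 0 -6;55 0 0 0 0 0 -6;55 0 0 0 0 0 -6;55 0 0 0 0 0 -6;55 0 0 0 0 0 -6;55 0 0 0 0 0 -6;55 0 0 0 0 0 -6;55 0 0 0 0 0 -6;55 0 0 0 0 0 -6;55 0 0 0 0 0 0"

```text
clock: 8.25
tcp_pos: [0.5306, -0.1264, 0.1976]
orientation: [0.0, -0.069, 0.998, 0.001]
wrist_force: [0.1, 3.5, 4.0]
finger_gap: 0.0548
```

```bash
python3 st.py; python3 - <<'E'
from h import *
im=cams.read_camera("scene")[:,:,::-1]
cv2.imwrite(f"pics/scene3.png",cv2.resize(im[130:200,170:260],None,fx=7,fy=7,interpolation=cv2.INTER_CUBIC))
E
```

```text
8.25 [ 0.5306 -0.1264  0.1976] yaw -3.004317054859678 f_tool [-0.5804  3.4871 -3.9778] tau [0.8785 0.0335 0.0289] gap 0.0548427510498055 j [-0.3817  0.2771 -0.1339  1.1595  0.0012 -0.519 ]
to dial, tool [ 0.0148 -0.0064  0.0575] z axis [ 0.0007  0.0011 -1.    ]
```

View pics/scene3.png

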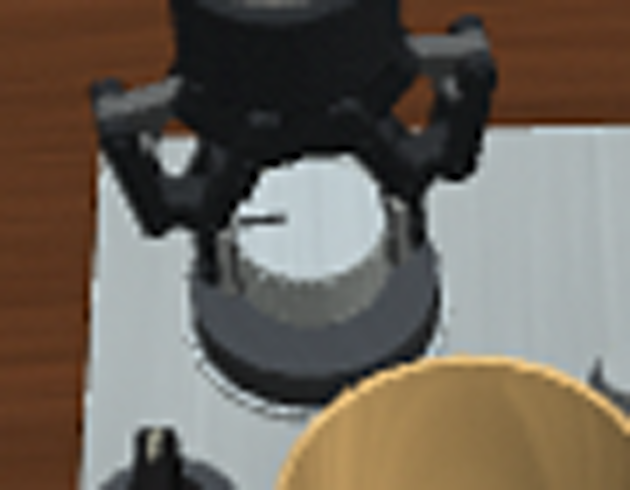

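```bash
python3 - <<'E'
from h import *
d=np.array([.5305,-.1265]); 
f=lambda u,v:ray('scene',((u+.5)/7-.5+170,(v+.5)/7-.5+130),.208)[:2]
a=f(238,221);b=f(285,216);print(a,b,np.degrees(np.arctan2(*(a-b)[::-1])))
# initial line
g=lambda u,v:ray('scene',((u+.5)/4.2-.5+170,(v+.5)/4.2-.5+140),.208)[:2]
a=g(146,75);b=g(172,83);print(a,b,np.degrees(np.arctan2(*(a-b)[::-1])))
E
```

```text
[ 0.52830762 -0.14997342] [ 0.52764075 -0.13319151] -87.72441843630776
[ 0.51669176 -0.14747917] [ 0.5243439  -0.13231524] -116.77676297131248
```

play_rows --series "66 0 0 0 0 0 0;70 0 0 0 0 0 0;80 0 0 0 0 0 0;100 0 0 0 0 0 0;100 0 0 0 0 0 0;100 0 0 0 0 0 0"

```text
clock: 9.05
tcp_pos: [0.5305, -0.1271, 0.1973]
orientation: [0.0, -0.067, 0.998, 0.0]
wrist_force: [-0.1, 0.3, -0.0]
finger_gap: 0.0858
```

```bash
python3 st.py
```

```text
9.05 [ 0.5305 -0.1271  0.1973] yaw -3.0070108584485684 f_tool [0.0284 0.2945 0.0353] tau [ 0.0216 -0.0738 -0.037 ] gap 0.08579981025069203 j [-0.3823  0.2775 -0.1342  1.1591  0.     -0.5168]
to dial, tool [-0.0086  0.0544  0.0255] z axis [ 0.  0. -1.]
```

The mark line turned a net +29° against the 30° expected from 2 clicks down and 4 back up. The dial is released and settled, so I'll rise and go above the lever stub.

play_rows --series "100 0 0 -1.5 0 0 0;100 0 0 -2 0 0 0;100 0 0 -2 0 0 0;100 -0.7 4.8 0 0 0 0;100 -0.7 4.8 0 0 0 0;100 -0.8 4.8 0 0 0 0;100 0 0 0 0 0 8.2;100 0 0 0 0 0 8.2;100 0 0 0 0 0 8.2;100 0 0 0 0 0 8.2;70 0 0 0 0 0 8.2;60 0 0 0 0 0 0"

```text
clock: 10.55
tcp_pos: [0.5333, 0.0187, 0.2534]
orientation: [0.001, 0.286, 0.958, 0.0]
wrist_force: [-1.1, -0.4, -0.5]
finger_gap: 0.0523
```

```bash
sed -i 's/^d=.*/d=np.array([.5328,.0187,.188]);print("to stub",100*m.T@(d-s["tcp_pos"]))/' st.py; python3 st.py; python3 - <<'E'
from h import *
im=cams.read_camera("scene")[:,:,::-1]
cv2.imwrite(f"pics/scene4.png",cv2.resize(im[110:220,170:310],None,fx=5,fy=5,interpolation=cv2.INTER_CUBIC))
im=cams.read_camera("top")[:,:,::-1]
cv2.imwrite(f"pics/top4.png",cv2.resize(im[110:240,210:335],None,fx=4.6,fy=4.6,interpolation=cv2.INTER_CUBIC))
E
```

```text
10.55 [0.5333 0.0187 0.2534] yaw 2.562261403043955 f_tool [ 0.6696 -0.9319  0.5014] tau [-0.0251  0.0616 -0.0162] gap 0.05225675729634918 j [-0.1156  0.2307 -0.0571  1.2817  0.0001  0.4638]
to stub [ 0.0477 -0.025   6.5355]
```

View pics/scene4.png

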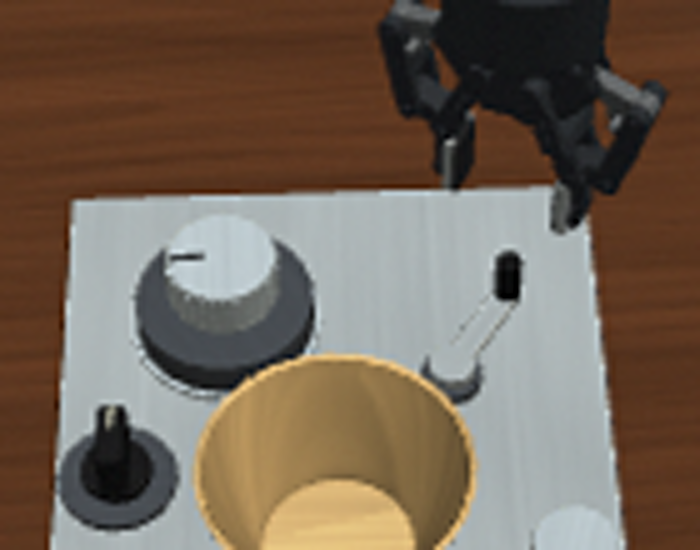

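View pics/top4.png

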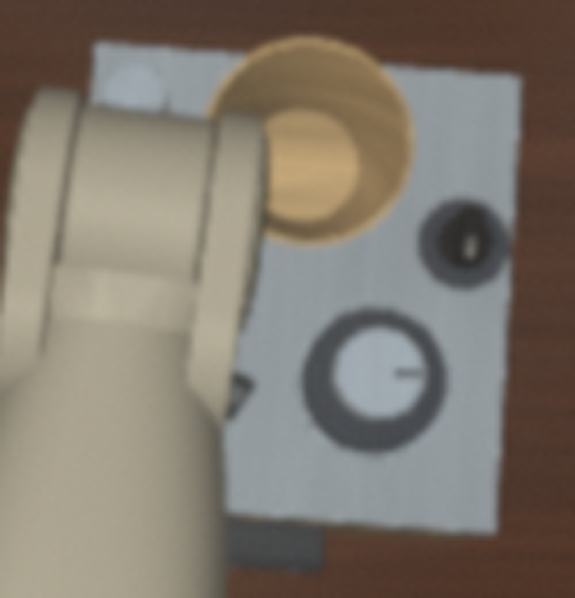

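Both views show the dial line at about −90° world, near (180,257) in the scene crop and (410,373) in the top crop: a net +30°. The fingers are above and in line with the stub, so I'll lower and close.

play_rows --series "60 0.05 0 2 0 0 0;60 0 0 2 0 0 0;60 0 0 1.4 0 0 0;60 0 0 1 0 0 0;40 0 0 0 0 0 0;32 0 0 0 0 0 0;32 0 0 0 0 0 0" --newtons 20

```text
clock: 11.52
tcp_pos: [0.533, 0.0189, 0.189]
orientation: [0.001, 0.286, 0.958, 0.0]
wrist_force: [-0.6, -0.1, 1.2]
finger_gap: 0.0273
```

```bash
python3 st.py; python3 - <<'E'
from h import *
im=cams.read_camera("scene")[:,:,::-1]
cv2.imwrite(f"pics/scene5.png",cv2.resize(im[110:220,220:330],None,fx=6,fy=6,interpolation=cv2.INTER_CUBIC)[:600])
E
```

```text
11.525 [0.533  0.0189 0.189 ] yaw 2.5607299579603335 f_tool [ 0.4894 -0.417  -1.1779] tau [-0.0125  0.0114  0.0665] gap 0.02733858219876814 j [-0.1152  0.2583 -0.1809  1.1303  0.0001  0.4657]
to stub [ 0.0038 -0.0266  0.0995]
```

View pics/scene5.png

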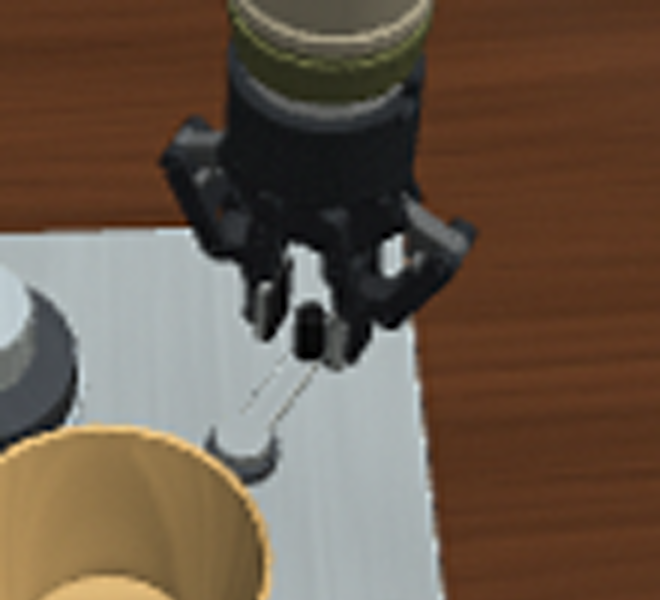

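play_rows --series "22 0 0 0 0 0 0;15 0 0 0 0 0 0;10 0 0 0 0 0 0;10 0 0 0 0 0 0;10 0 0 0 0 0 0" --newtons 25

```text
clock: 12.2
tcp_pos: [0.5327, 0.0191, 0.1886]
orientation: [0.0, 0.286, 0.958, 0.0]
wrist_force: [-0.4, 2.7, 3.0]
finger_gap: 0.0127
```

```bash
python3 st.py
```

```text
12.2 [0.5327 0.0191 0.1886] yaw 2.5608034027392437 f_tool [ 1.8692  2.0543 -3.0019] tau [0.3159 0.0175 0.0245] gap 0.012719255972527264 j [-0.115   0.2586 -0.1816  1.1301  0.0004  0.4657]
to stub [-0.0307 -0.0265  0.0595]
```

play_rows --series "10 -0.03 0.57 0 0 0 6;10 -0.03 0.57 0 0 0 6;10 -0.03 0.58 0 0 0 6;10 -0.03 0.57 0 0 0 6;10 0 0 0 0 0 0"

```text
clock: 12.82
tcp_pos: [0.55, 0.0344, 0.1886]
orientation: [0.001, 0.479, 0.878, 0.0]
wrist_force: [2.9, -1.4, 1.6]
finger_gap: 0.0128
```

```bash
cat >> st.py <<'E'
e=s['tcp_pos'][:2]-np.array([.5773,-.0147]);print('lever r',np.linalg.norm(e),'theta',np.radians(150)-.0603-np.arctan2(e[1],e[0]))
E
python3 st.py
```

```text
12.825 [0.55   0.0344 0.1886] yaw 2.1426057867084873 f_tool [-2.7302  1.6996 -1.5438] tau [-0.4385 -0.6278 -0.0245] gap 0.012785759281302149 j [-0.0827  0.2909 -0.1377  1.1397 -0.0011  0.9163]
to stub [-0.3859 -2.2954  0.0585]
lever r 0.05614459459232232 theta 0.47936534103650175
```

play_rows --series "10 -0.03 0.57 0 0 0 6;10 -0.03 0.57 0 0 0 6;10 -0.03 0.58 0 0 0 6;10 -0.03 0.57 0 0 0 6;10 -0.03 0.57 0 0 0 6;10 0 0 0 0 0 0"

```text
clock: 13.58
tcp_pos: [0.577, 0.0415, 0.1886]
orientation: [0.002, 0.69, 0.724, -0.001]
wrist_force: [3.2, -6.5, 1.7]
finger_gap: 0.0127
```

```bash
python3 st.py
```

```text
13.575 [0.577  0.0415 0.1886] yaw 1.6182308076583445 f_tool [-6.6762  2.8584 -1.7002] tau [-1.3365 -0.6898  0.0861] gap 0.012735367385930188 j [-0.0652  0.3423 -0.0654  1.1606 -0.0036  1.4582]
to stub [-2.0666 -4.5238  0.0598]
lever r 0.056190842701354424 theta 0.9816642238489015
```

play_rows --series "10 -0.06 0.38 0 0 0 4;10 -0.04 0.38 0 0 0 4;10 0 0 0 0 0 0"

```text
clock: 13.95
tcp_pos: [0.5843, 0.041, 0.1886]
orientation: [0.002, 0.739, 0.674, -0.0]
wrist_force: [3.2, -5.2, 1.9]
finger_gap: 0.0125
```

```bash
python3 st.py
```

```text
13.95 [0.5843 0.041  0.1886] yaw 1.4792577398969164 f_tool [-4.8441  3.6667 -1.9198] tau [-0.9914 -0.535   0.1295] gap 0.012549622346464576 j [-0.0657  0.3562 -0.0453  1.1673 -0.0027  1.5966]
to stub [-2.6891 -4.9249  0.0599]
lever r 0.05611670780561908 theta 1.1119658948441156
```

play_rows --series "10 -0.02 0.2 0 0 0 2;10 0 0 0 0 0 0"

```text
clock: 14.2
tcp_pos: [0.5859, 0.0407, 0.1886]
orientation: [0.001, 0.75, 0.661, -0.0]
wrist_force: [2.0, -5.7, 2.2]
finger_gap: 0.0127
```

```bash
python3 st.py
```

```text
14.2 [0.5859 0.0407 0.1886] yaw 1.4444508233111855 f_tool [-5.4087  2.7382 -2.1385] tau [-0.987  -0.4485  0.1213] gap 0.012748186643912883 j [-0.066   0.3597 -0.0403  1.1693 -0.0025  1.6312]
to stub [-2.8565 -4.992   0.0563]
lever r 0.05611448810871622 theta 1.1411362266054836
```

play_rows --series "10 -0.03 0.2 0 0 0 2;10 0 0 0 0 0 0"

```text
clock: 14.45
tcp_pos: [0.5878, 0.0404, 0.1886]
orientation: [0.001, 0.762, 0.647, -0.0]
wrist_force: [2.2, -4.9, 2.1]
finger_gap: 0.013
```

```bash
python3 st.py
```

```text
14.45 [0.5878 0.0404 0.1886] yaw 1.408567951481036 f_tool [-4.4662  2.9657 -2.1275] tau [-1.0469 -0.4088  0.1935] gap 0.012958275676069986 j [-0.0665  0.3633 -0.035   1.1712 -0.0021  1.6665]
to stub [-3.0297 -5.0804  0.0593]
lever r 0.05609198303966984 theta 1.1757332942887595
```

play_rows --series "10 -0.02 0.15 0 0 0 1.5;10 0 0 0 0 0 0"

```text
clock: 14.7
tcp_pos: [0.5889, 0.0405, 0.1886]
orientation: [0.001, 0.77, 0.638, -0.0]
wrist_force: [0.9, -5.1, 4.3]
finger_gap: 0.0131
```

```bash
python3 st.py
```

```text
14.7 [0.5889 0.0405 0.1886] yaw 1.382507699294991 f_tool [-4.8734  1.8712 -4.3074] tau [-0.9892 -0.2175 -0.037 ] gap 0.013118885011161048 j [-0.0667  0.3658 -0.0314  1.173  -0.0012  1.6923]
to stub [-3.1901 -5.0994  0.0552]
lever r 0.056391536542320916 theta 1.1934166944321558
```

play_rows --series "10 -0.02 0.15 0 0 0 1.5;10 0 0 0 0 0 0"

```text
clock: 14.95
tcp_pos: [0.5891, 0.0404, 0.1885]
orientation: [-0.0, 0.779, 0.627, -0.001]
wrist_force: [-3.3, -5.5, 6.0]
finger_gap: 0.0125
```

```bash
python3 st.py
```

```text
14.95 [0.5891 0.0404 0.1885] yaw 1.3560568894169054 f_tool [-6.1302 -2.0646 -6.0304] tau [-0.9663  0.4836  0.137 ] gap 0.012542835680044693 j [-0.067   0.3681 -0.0281  1.1763 -0.0009  1.7186]
to stub [-3.3228 -5.0373  0.0624]
lever r 0.056379089113712165 theta 1.1977190891702059
```

play_rows --series "10 -0.02 0.15 0 0 0 0;10 0 0 0 0 0 0"

```text
clock: 15.2
tcp_pos: [0.5892, 0.0404, 0.1884]
orientation: [-0.001, 0.779, 0.627, -0.002]
wrist_force: [-5.9, -3.3, 8.6]
finger_gap: 0.013
```

```bash
python3 st.py
```

```text
15.2 [0.5892 0.0404 0.1884] yaw 1.3566079860432183 f_tool [-4.4908 -5.0594 -8.6024] tau [-0.6974  1.2521  0.1507] gap 0.013006858808309993 j [-0.0673  0.3703 -0.0252  1.1796 -0.0002  1.7177]
to stub [-3.3199 -5.0505  0.0654]
lever r 0.05637711311319613 theta 1.1997593108881301
```

The lever is at its end: the pose stays at θ ≈ 1.20 while the force builds. I'll release and rise.

play_rows --series "20 0 0 0 0 0 0;40 0 0 0 0 0 0;50 0 0 0 0 0 0;50 0 0 0 0 0 0;50 0 0 -1 0 0 0;50 0 0 -2 0 0 0;50 0 0 -3 0 0 0;50 0 0 -3 0 0 0;50 0 0 0 0 0 0"

```text
clock: 16.32
tcp_pos: [0.5931, 0.0402, 0.2818]
orientation: [0.002, 0.779, 0.627, 0.002]
wrist_force: [0.8, -0.4, -0.5]
finger_gap: 0.0428
```

```bash
python3 st.py
```

```text
16.325 [0.5931 0.0402 0.2818] yaw 1.3563468187383554 f_tool [-0.2529  0.8796  0.5463] tau [-0.0137  0.0128  0.0185] gap 0.04277956708455337 j [-0.0674  0.3413  0.1621  1.3854  0.0002  1.7179]
to stub [-3.3954 -5.4869  9.3443]
lever r 0.057136528331128825 theta 1.2663904641572237
```

play_rows --series "50 5 1 0 0 0 0;50 5 1 0 0 0 0;50 5 1 0 0 0 0;50 5 1 0 0 0 0;50 5 1 0 0 0 0;50 0 0 0 0 0 0"

```text
clock: 17.08
tcp_pos: [0.6938, 0.2776, 0.2741]
orientation: [-0.001, 0.777, 0.629, -0.002]
wrist_force: [1.1, 0.1, 0.4]
finger_gap: 0.0427
```

```bash
python3 - <<'E'
from m import *
for n in("scene","top"):
    im=cams.read_camera(n); cv2.imwrite(f"pics/{n}9.png",im[:,:,::-1])
a=cv2.imread('pics/top9.png');b=cv2.imread('pics/scene9.png')
cv2.imwrite('pics/tz9.png',cv2.resize(a[110:240,210:335],None,fx=4.6,fy=4.6,interpolation=cv2.INTER_CUBIC))
cv2.imwrite('pics/sz9.png',cv2.resize(b[140:280,170:310],None,fx=4.2,fy=4.2,interpolation=cv2.INTER_CUBIC))
print(get_state()['tcp_pos'],get_state()['clock'])
E
```

```text
[0.69330187 0.2742994  0.27647636] 17.175
```

View pics/tz9.png

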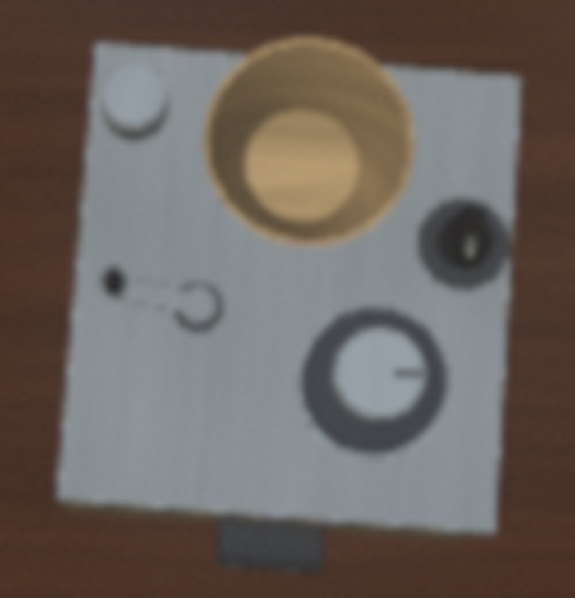

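View pics/sz9.png

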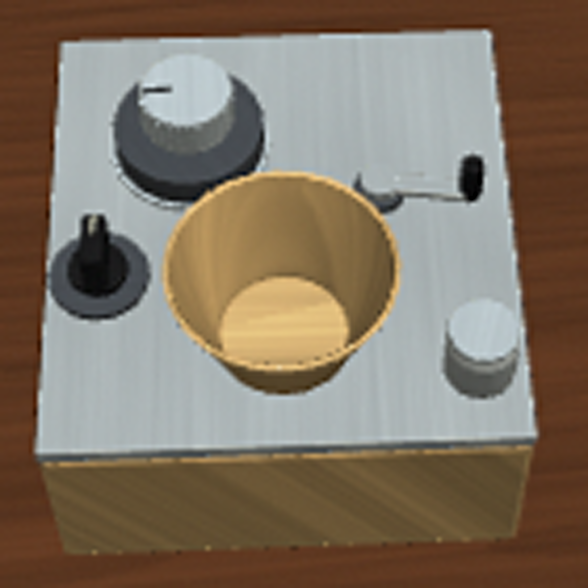

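View pics/scene9.png

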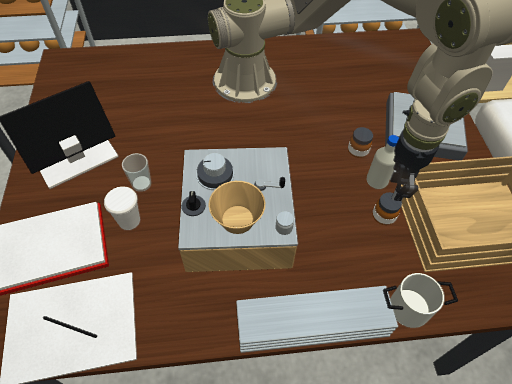

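The lever now points at the left edge (stub at (113,280) in the top crop), the dial line is at (408,373), and the timer and tin are unmoved. One numeric check before I hand in.

```bash
python3 - <<'E'
from m import *
P={'top':np.array(ray('top',tz(198,308),.166))[:2],'scene':ray('scene',sz(379,184),.166)[:2]}
for n,s,f in(('top',(113,280),tz),('scene',(472,166),sz)):
    q=ray(n,f(*s),.191)[:2];c={'top':np.array([.5770,-.0170]),'scene':np.array([.5776,-.0124])}[n];e=q-c
    print(n,np.linalg.norm(e),'lock',np.radians(150)-.0603-np.arctan2(e[1],e[0]))
L=lambda n,f,a,b:np.degrees(np.arctan2(*(ray(n,f(*a),.208)-ray(n,f(*b),.208))[:2][::-1]))
print('dial line before/after',L('top',tz,(416,394),(391,378)),L('top',tz,(422,373),(395,373)),L('scene',sz,(146,75),(172,83)),L('scene',sz,(142,91),(172,89)))
for n in('top','scene'):
    d=cv2.absdiff(cv2.imread(f'pics/{n}0.png'),cv2.imread(f'pics/{n}9.png')).max(2)>50
    k,_,s,_=cv2.connectedComponentsWithStats(d.astype('uint8'));print(n,[tuple(x) for x in s[1:] if x[4]>5])
s=get_state();print(s['wrist_force'],s['qvel'])
E
```

```text
top 0.05529856017791417 lock 1.1824198403485222
scene 0.05409645127136975 lock 1.2278357604475745
dial line before/after -122.05922450291239 -89.0797227745315 -116.77676297131248 -90.6449816677357
top [(np.int32(117), np.int32(35), np.int32(2), np.int32(4), np.int32(6)), (np.int32(119), np.int32(39), np.int32(15), np.int32(29), np.int32(152)), (np.int32(69), np.int32(66), np.int32(127), np.int32(252), np.int32(12592)), (np.int32(128), np.int32(68), np.int32(26), np.int32(38), np.int32(249)), (np.int32(88), np.int32(119), np.int32(5), np.int32(6), np.int32(20)), (np.int32(90), np.int32(137), np.int32(3), np.int32(5), np.int32(9)), (np.int32(92), np.int32(150), np.int32(5), np.int32(12), np.int32(28)), (np.int32(92), np.int32(165), np.int32(11), np.int32(27), np.int32(164)), (np.int32(232), np.int32(168), np.int32(6), np.int32(7), np.int32(33)), (np.int32(249), np.int32(178), np.int32(3), np.int32(3), np.int32(6)), (np.int32(239), np.int32(188), np.int32(4), np.int32(5), np.int32(14)), (np.int32(296), np.int32(190), np.int32(6), np.int32(2), np.int32(10)), (np.int32(60), np.int32(266),
[... 1931 characters left out ...]
3)), (np.int32(210), np.int32(34), np.int32(5), np.int32(6), np.int32(24)), (np.int32(400), np.int32(36), np.int32(101), np.int32(111), np.int32(3857)), (np.int32(393), np.int32(138), np.int32(40), np.int32(63), np.int32(995)), (np.int32(205), np.int32(158), np.int32(6), np.int32(2), np.int32(7)), (np.int32(204), np.int32(161), np.int32(7), np.int32(2), np.int32(8)), (np.int32(269), np.int32(160), np.int32(6), np.int32(12), np.int32(52)), (np.int32(391), np.int32(175), np.int32(8), np.int32(8), np.int32(39)), (np.int32(264), np.int32(177), np.int32(21), np.int32(11), np.int32(78))]
[-0.37584201 -0.61634803 -0.66287236] [-0.02825283 -0.04321295 -0.02044267  0.00191607 -0.00030499  0.00061109]
```

play_rows --series "50 0 0 0 0 0 0;50 0 0 0 0 0 0"

```text
clock: 17.42
tcp_pos: [0.6935, 0.2726, 0.2795]
orientation: [0.0, 0.779, 0.627, 0.0]
wrist_force: [0.2, 1.2, -0.9]
finger_gap: 0.043
```

```bash
python3 -c "
from workcell import workorder;print(workorder.hand_in())"
```

```text
the job is handed in; nothing more can be done
None
```

The mill is zeroed, set four clicks back from the stop and locked, and the job is handed in at about 17.4 s of the 72 s allowed.

- **Dial:** I turned it clockwise until it met the stop, about 0.57 rad from the start. The torque built steeply to about 0.43 N m, under the 0.75 N m damage limit. I then turned it back 63° at the hand, which is 60° plus the wind-up and overtravel, and let go.
- **Dial check:** the black line should have moved a net +30° (two clicks down, four back). The two cameras gave +33° (top) and +26° (scene). They disagree by 7°, but their mean is about 29.5°, well within half a click.
- **Lock lever:** I gripped the stub and swung it round until it met its end, at 1.20 rad from the tool position. After release, the cameras read 1.18 and 1.23 rad.
- **Everything else:** the mill close-ups before and after show the timer and tin unmoved, and comparing the full pictures showed no other change on the bench beyond the arm itself. The bottle and nearby jar are partly hidden by the arm in the last scene picture, so I could not fully compare them; the fingertips stayed well above both. The gripper ends clear of everything, with only sensor noise on the wrist.

One disagreement throughout: the two camera calibrations differ by about 4.5 mm in y. I used the mean, and the dial grasp confirmed it.

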